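# Punch two marks on a flange blank on a cross-slide stand, then lock the table

### The arm

A 6-joint arm with a two-finger parallel gripper is mounted at the origin on the work surface. World frame = base frame: x ahead of the robot, y to its left, z up, the work surface at z = 0. Lengths are in m, angles in rad, forces in N, time in s.
With the tool pointing down it reaches from about 0.25 to 0.725 m from the base axis. Payload 9.7 kg.
Tool frame: the origin (TCP) lies at the very end of the fingers, on their centre line; the grasp point (between the pads) lies 19 mm behind it; z points along the fingers, y is the line along which they close (so a half turn about z gives the same grasp; the last joint's range is limited). The gripper opens to 85 mm and grips with 20 to 120 N. Pads are 22 mm wide; open, the fingers measure 114 mm over their backs; the gripper's body (76 mm by 85 mm) begins 54 mm behind the grasp point. The pads swing forward as they close: fully open they stand 13 mm farther back than shut.
Start: joints at [-1.104, 0.087, 0.176, 1.66, 0, 1.571], TCP at [0.248, -0.491, 0.231] pointing down, gripper open.
Joint ranges: [-3.13, 3.13], [-0.85, 1.81], [-1.15, 1.24], [-2.2, 2.28], [-1.44, 1.52], [-3.14, 3.14]. Speed limits (rad/s): [2.22, 2.22, 2.57, 3.14, 3.14, 3.14].

### API

Orientations are given as a rotation vector (axis times angle).
In Python, from station import * gives the robot as it stands.
- The arm moves only by the shell command python3 -m jog 'ROWS' [FORCE]. ROWS is JSON, a list of rows, each a list of 7 numbers: the shift along the tool's x, y, z in mm, then the turn, a rotation vector about the tool's x, y, z in degrees, then the opening, from 0 (shut) to 1 (fully open). A call has 1 to 8 rows; each row is the pose to reach, as a shift and turn from the pose commanded when the call began, along the tool's axes at that moment; what a row does not reach only later rows make up. A row lasts 1/12 s, in which the tool goes at most 41.7 mm and 7.16 degrees, less where a joint would pass 70% of its speed; a pose out of reach is approached as far as the arm can. A call with a gripper value outside its range is refused whole. The fingers move at their own pace and stop on an object; FORCE is the grip in N (left out, the last holds). Time passes only in rows, so rows that repeat a pose let the fingers close. It gives the time, the measured TCP pose, the force, the opening and the grip force at its end, in the units of the state.
- get_state(): the state, without advancing time (a new reading comes with each control period).
- camera(name): name is "scene" or "top"; returns a dict with "img" (480x640x3 uint8, blue, green, red), "z_map" (480x640 float32, m along the optical axis (not along the pixel's ray), 0 where there is no reading), "fx", "fy", "cx", "cy" (pixels), "R" (3x3) and "t" (3): a world point X has camera coordinates R X + t. Camera axes: x right, y down, z forward; pixel columns grow to the right and rows downward; lengths in m; the calibration is good to about 2 mm. A picture is of the moment at which its call begins.
- job_done(): hands the job in; it is judged then, once.
Trained networks look in a picture, given as the dict that the camera call returned (one of the last four; its "shot" number tells which), for a name from the list of things; names that differ only in an ending like _2 or _b are one class to them, and where a whole thing is asked for, a point or a joint stands for the part that bears it (a point fixed in the world has none). Each returns a list of dicts, best first, with "confidence" (0 to 1); they miss things now and then, are a little off and sometimes report something else, mostly with a low value. They report only what shows in the picture. A call takes as long as a camera call.
- find_in(picture, thing): "rect" ([left, top, right, bottom] in pixels, round what is visible of it).
The state is a dict: "t": time; "joint_positions": joint angles; "qvel": joint speeds; "joint_efforts": joint torques, N m; "position": TCP position; "eef_rot": TCP orientation; "wrist_force": force on the tool from outside, world axes, zero at the start; "wrist_torque": the same for the moment, N m; "finger_gap": opening from 0.0 (shut) to 1.0 (fully open); "grasp_force": force on a finger pad.
Only numpy, scipy, OpenCV 4.12 (cv2) and the standard library are available. Lean on these libraries where they do the work, as an engineer would, in place of code of your own. Each camera call takes 0.05 s, during which the arm holds its last target. There are 200 camera calls.

### The job

On the marking stand, slide the table by its black handle until the scribed cross on the round blank lies right under the punch point, then press the punch knob straight down until the point bears on the blank with about 15 N (clearly over 6 N, never over 30 N), keeping the pressure for half a second. Let the punch spring up, step the table so that the scribed ring's centre is under the point and punch it the same way; mark the blank nowhere else. Then, leaving the table there, turn the lock collar's lever at the column's foot anticlockwise up against its locked stop, and do not disturb the other things on the bench.

Things in the scene. Friction and masses are not known exactly. Their poses are not given: they have to be found in the camera images.
- stage: fixed blue marking stand on the bench. Origin on the bench surface exactly under the punch point; z up. Its base plate is 250 (x) by 410 (y) by 18 mm, from y = -150 to +260. At y = +160 a steel column, 40 mm across, rises to 193 mm and carries a blue head (36 mm wide along x, top at 168 mm) that reaches over to the punch at x = y = 0. Its x and y axes are the directions of the two table slides.
- saddle (a joint): travel of the table along the stand's x axis, -0.042 to 0.042 m between its stops, grows with +x. Slides with about 2 N of friction, stays where left.
- carrier (a joint): travel of the table along the stand's y axis, -0.042 to 0.042 m between its stops, grows with +y. About 2 N of friction, stays where left.
- handle (a point): grip point of the table's upright black handle: a block 20 mm thick along the stand's x (pinch it across this), 40 mm long along y, standing 66 mm above the table's lug. The point is on its centre line, 20 mm below its top. It is 140 mm to the -y side of the table's centre; pull or push it to slide the table in both directions.
- chuck: dark round chuck, 120 mm across, fixed in the middle of the table at an angle that differs each time; it holds the round metal flange blank, 108 mm across, which carries both marks. Origin at the centre of its underside, its rim 8 mm above. The blank's upper face stands between 5 and 19 mm above the rim: how much differs each time and is not reported, it has to be felt with the punch. It moves only with the table; it does not turn or sink.
- mark_cross (a point): centre of the scribed diagonal cross (lines 26 mm long) on the blank, 28 mm from the blank's centre. True in x and y; its z is the chuck's rim, not the blank's face.
- mark_ring (a point): centre of the scribed ring (26 mm across) on the blank, opposite the cross, 28 mm from the blank's centre. True in x and y; its z is the chuck's rim, not the blank's face.
- pointer (a point): fixed point 90 mm above the bench where the punch's tip is at rest; the tip moves straight down from here. The marks have to be under it in x and y.
- punch: the spring punch in the head: upright steel rod with a flat black knob, 40 mm across and 14 mm thick. Origin at its tip when not loaded, z up. It travels 42 mm straight down; its return spring pushes the knob up with 2 N at rest and about 6 N far down. The pointed tip is itself spring loaded, 5 N per mm: from the moment it meets the blank the push grows by 5 N for each mm.
- punch_knob (a point): centre of the flat top of the punch's knob, 137 mm above its tip (227 mm above the bench at rest).
- collar (a joint): angle of the lock collar, 0 to 1.3 rad, grows anticlockwise seen from above; 1.3 is the locked stop, where the lever lies over the white engraved line. About 0.2 N m of friction, stays where left; push the pin sideways at its lever arm of 85 mm (about 3 N).
- collar_axis (a point): point on the collar's vertical turning axis (the column's axis), 20 mm above the bench. The collar, 72 mm across, is 22 mm high.
- collar_pin (a point): upright pin on the end of the collar's lever, 85 mm from the axis, on the side of the column away from the punch; 16 mm thick, from 26 mm to 76 mm above the bench, with a black ball 24 mm across at the top (ball's top 92 mm above the bench). The point is on the pin's axis 65 mm above the bench. At collar angle 0 the lever points 0.6 rad anticlockwise from the stand's +x axis.
- hammer: loose hand hammer, 260 mm; a bystander, leave it alone
- wrench: loose spanner, 180 mm; a bystander, leave it alone
- brush: loose bench brush, 200 mm; a bystander, leave it alone
- file: loose flat file with wooden handle, 235 mm; a bystander, leave it alone
- oil: upright oil bottle, 60 mm across, 120 mm tall; a bystander, leave it alone
- tin: open steel tin, 74 mm across, 85 mm tall; a bystander, leave it alone
- spare: loose aluminium ring lying flat, 110 mm across, 16 mm thick; a bystander, leave it alone

How it is judged:
By the outcome, as a careful person would: the job done as asked, in the order asked, and still so for the second after the job is handed in, with the robot touching nothing.
It also fails if it takes over 72 s, if anything falls off the work surface, if the arm or the gripper's body presses on something with over 40 N, if the wrist force passes 120 N, or if a joint passes its speed limit or range.

## Working session

There is one attempt and no reset: what is moved stays moved. The work goes in short steps, Python scripts to look and compute and a shell command to move; the robot and the scene stay as the last step left them, time stands still between calls to the robot, and variables do not carry over. Pictures are saved under pics/ and viewed, at most 10 in all, crops included, and the job is handed in when it is done.

```bash
ls; mkdir -p pics
cat > h.py <<'E'
from station import *
import numpy as np, cv2
from scipy.spatial.transform import Rotation as Rot
def pix(c,X):
    p=np.array(c["R"])@np.array(X)+np.array(c["t"]); return np.array([c["fx"]*p[0]/p[2]+c["cx"],c["fy"]*p[1]/p[2]+c["cy"]])
def ray_z(c,u,v,z):  # intersect pixel ray with plane z
    R=np.array(c["R"]);t=np.array(c["t"]);o=-R.T@t
    d=R.T@np.array([(u-c["cx"])/c["fx"],(v-c["cy"])/c["fy"],1]); return o+d*(z-o[2])/d[2]
def cloud(c):
    R=np.array(c["R"]);t=np.array(c["t"]);z=c["z_map"];v,u=np.indices(z.shape)
    P=np.stack([(u-c["cx"])/c["fx"]*z,(v-c["cy"])/c["fy"]*z,z],-1); return (P-t)@R
E
python3 - <<'E'
from h import *
s=get_state();print(s)
for n in("scene","top"):
    c=camera(n);cv2.imwrite(f"pics/{n}0.png",c["img"]);print(n,c["fx"],c["cx"],c["cy"],(-np.array(c["R"]).T@np.array(c["t"])).round(3),np.array(c["R"]).round(3).tolist())
    for th in("stage","handle","chuck","mark_cross","mark_ring","punch_knob","punch","collar_pin","collar","hammer","oil","tin","spare","wrench","brush","file"):
        print(th,[(np.round(d["rect"]).astype(int).tolist(),round(d["confidence"],2)) for d in find_in(c,th)[:2]])
E
```

```text
pics
{'t': 0.0, 'joint_positions': array([-1.10398147e+00,  8.74522567e-02,  1.75146181e-01,  1.65985739e+00,
       -4.73860483e-06,  1.57078479e+00]), 'qvel': array([ 0.00011336,  0.00053014,  0.00024201, -0.00068888, -0.00052072,
        0.00032402]), 'joint_efforts': array([-3.30603802e-05, -5.20389855e+01,  4.64800358e+01,  1.62167352e-02,
        4.97034171e-05,  1.57092677e-05]), 'position': array([ 0.24741047, -0.49093054,  0.23059358]), 'eef_rot': array([-3.05510783e+00, -7.26341430e-01,  5.03720166e-04]), 'wrist_force': array([0.95301188, 0.49274099, 0.2984513 ]), 'wrist_torque': array([ 0.0574895 , -0.02348307,  0.02082851]), 'grasp_force': 0.0, 'finger_gap': 1.0005599733157147}
scene 484.0139948507345 325.8978256135742 241.552764806268 [ 1.373 -0.521  0.932] [[0.548, 0.836, 0.005], [0.526, -0.34, -0.779], [-0.65, 0.43, -0.626]]
stage [([271, 214, 441, 333], 0.73)]
handle [([283, 258, 375, 303], 0.87)]
chuck [([320, 262, 366, 292], 0.89)]
mark_cross [([319, 258, 365, 296], 0.69)]
mark_ring [([319, 262, 365, 298], 0.72)]
punch_knob [([331, 215, 346, 260], 0.66)]
punch [([33
[... 757 characters left out ...]
, 0.78)]
handle [([265, 186, 350, 238], 0.77), ([272, 191, 316, 231], 0.15)]
chuck [([272, 189, 317, 233], 0.9)]
mark_cross [([275, 190, 314, 233], 0.76)]
mark_ring [([272, 191, 318, 233], 0.8), ([141, 301, 175, 339], 0.31)]
punch_knob [([283, 194, 301, 211], 0.64)]
punch [([284, 197, 302, 210], 0.59)]
collar_pin [([222, 176, 255, 222], 0.76)]
collar [([222, 176, 254, 219], 0.72), ([202, 167, 354, 272], 0.18)]
hammer [([285, 196, 302, 210], 0.45)]
oil [([214, 133, 238, 158], 0.76)]
tin []
spare [([138, 296, 172, 342], 0.68)]
wrench [([267, 277, 328, 301], 0.62), ([198, 166, 355, 272], 0.46)]
brush [([125, 237, 193, 250], 0.8), ([284, 198, 300, 212], 0.74)]
file [([419, 189, 472, 247], 0.66)]
```

Run:
```python
import cv2
a=cv2.imread("pics/top0.png")[110:350,110:430];cv2.imwrite("pics/top_c.png",cv2.resize(a,None,fx=2.5,fy=2.5,interpolation=cv2.INTER_CUBIC))
a=cv2.imread("pics/scene0.png")[170:380,240:500];cv2.imwrite("pics/scene_c.png",cv2.resize(a,None,fx=2.8,fy=2.8,interpolation=cv2.INTER_CUBIC))
```

```text
(no output)
```

View pics/top_c.png

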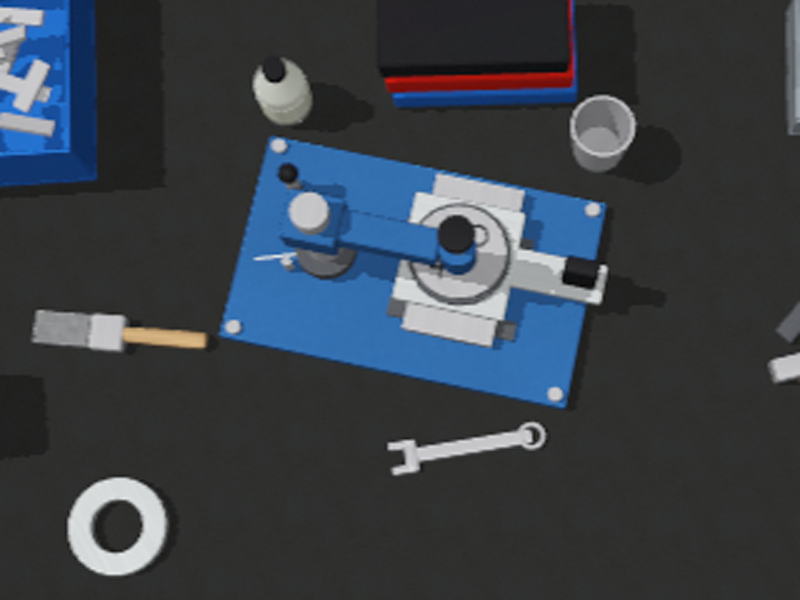

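View pics/scene_c.png

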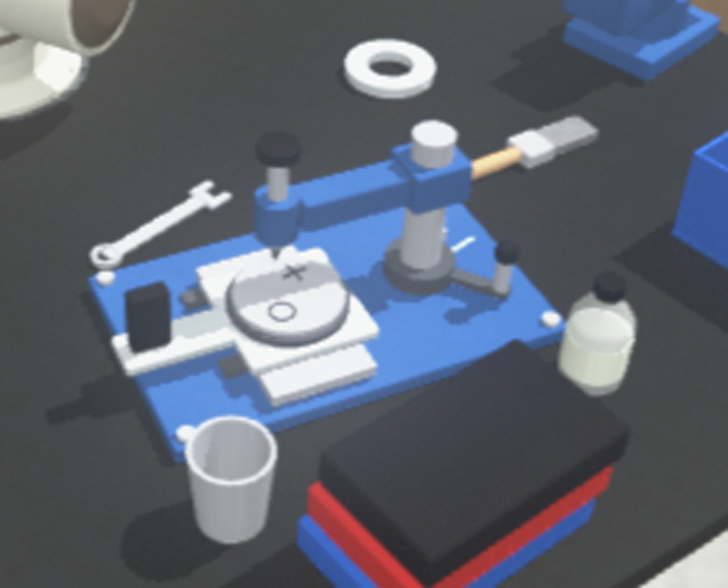

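The top view shows the stand turned slightly clockwise. The four corner screws are at crop (279,145), (593,209), (555,393) and (233,327), the knob at (456,235), the column top at (309,212) and the handle at (581,272). In the scene view the tip is at (277,256), the cross at (293,272) and the ring at (282,312).

Next I'll fit the stand pose.

```bash
cat > fit.py <<'E'
from h import *
from scipy.optimize import least_squares
def cen(img,u,v,w,bright=True):
    g=img.astype(float).min(2) if bright else 255-img.astype(float).max(2)
    u0,v0=int(round(u)),int(round(v));p=g[v0-w:v0+w+1,u0-w:u0+w+1]
    thr=(p.max()+np.median(p))/2 if bright else p.max()-25
    q=np.clip(p-np.percentile(p,50),0,None) if bright else np.clip(p-thr,0,None)
    yy,xx=np.indices(p.shape);return u0-w+(q*xx).sum()/q.sum(),v0-w+(q*yy).sum()/q.sum()
E
python3 - <<'E'
from fit import *
T=camera("top");S=camera("scene")
f=lambda x,y:(x/2.5+110,y/2.5+110); g=lambda x,y:(x/2.8+240,y/2.8+170)
top=[cen(T["img"],*f(*p),3) for p in((279,145),(593,209),(555,393),(233,327))]
sc=[cen(S["img"],*g(*p),3) for p in((550,320),(186,433),(105,277))]
print(np.round(top,2).tolist(),np.round(sc,2).tolist())
zs=0.020
W=[ray_z(T,*p,zs)[:2] for p in top];V=[ray_z(S,*p,zs)[:2] for p in sc]
W=np.array(W);V=np.array(V)
# order: (+x,+y),(+x,-y),(-x,-y),(-x,+y)
print("top",W.round(4).tolist(),"scene",V.round(4).tolist())
ct=W.mean(0);print("ctr top",ct,"scene",(V[0]+V[2])/2)
yv=(W[0]-W[1]+W[3]-W[2])/2;print(np.linalg.norm(yv),"yaw",-np.arctan2(yv[0],yv[1]))
xv=(W[0]-W[3]+W[1]-W[2])/2;print(np.linalg.norm(xv),"yaw",np.arctan2(xv[1],xv[0]))
yv=V[0]-V[1];print(np.linalg.norm(yv),"yaw",-np.arctan2(yv[0],yv[1]));xv=V[1]-V[2];print(np.linalg.norm(xv),"yaw",np.arctan2(xv[1],xv[0]))
yaw=-np.arctan2(*( (W[0]-W[1]+W[3]-W[2])/2))
R2=np.array([[np.cos(yaw),-np.sin(yaw)],[np.sin(yaw),np.cos(yaw)]])
for nm,c,ctr in(("top",T,ct),("scene",S,(V[0]+V[2])/2)):
    o=ctr-R2@[0,.055];print(nm,"origin",o.round(4))
    P=cloud(c);L=(P[...,:2]-o)@R2
    def show(n,m):
        if m.sum():print(n,m.sum(),"mean",L[m].mean(0).round(4),"ext",np.percentile(L[m],[1,99],axis=0).round(4).tolist(),"z",np.percentile(P[m][:,2],[5,50,95]).round(4))
    v,r=P[...,2],np.hypot(L[...,0],L[...,1])
    show("knob",(v>.215)&(v<.24)&(r<.03))
    show("coltop",(v>.185)&(v<.2)&(np.hypot(L[...,0],L[...,1]-.16)<.03))
    show("handle",(abs(L[...,0])<.07)&(L[...,1]<-.09)&(L[...,1]>-.2)&(v>.1)&(v<.18))
    show("blank",(v>.04)&(v<.085)&(abs(L[...,0])<.12)&(abs(L[...,1])<.1))
    show("ball",(v>.07)&(v<.1)&(np.hypot(L[...,0],L[...,1]-.16)<.11)&(np.hypot(L[...,0],L[...,1]-.16)>.05))
E
```

```text
[[221.06, 167.73], [346.67, 193.23], [331.64, 267.07], [202.73, 240.16]] [[436.4, 283.21], [306.51, 324.27], [277.27, 268.32]]
top [[0.7431, 0.2614], [0.6762, -0.1134], [0.4554, -0.0741], [0.5223, 0.3009]] scene [[0.7408, 0.2584], [0.6741, -0.1149], [0.4526, -0.0758]]
ctr top [0.59925032 0.09369245] scene [0.59672642 0.09129816]
0.3808303024653686 yaw -0.17673331896947855
0.22428283396386292 yaw -0.17670798102132682
0.3791970216455995 yaw -0.17693560436681763
0.22492276910480163 yaw -0.174732801209398
top origin [0.5896 0.0395]
knob 194 mean [-0.0022 -0.0019] ext [[-0.02, -0.0205], [0.0164, 0.0172]] z [0.2208 0.2265 0.2312]
coltop 182 mean [-0.0015  0.158 ] ext [[-0.02, 0.139], [0.018, 0.1775]] z [0.1888 0.1927 0.1969]
handle 114 mean [ 0.0175 -0.1367] ext [[0.0077, -0.1555], [0.0286, -0.1175]] z [0.1041 0.1123 0.1185]
blank 1793 mean [ 0.0121 -0.0136] ext [[-0.0697, -0.0963], [0.1047, 0.0658]] z [0.042  0.0528 0.0682]
ball 55 mean [0.0634 0.2107] ext [[0.0537, 0.2012], [0.0744, 0.2216]] z [0.0788 0.0871 0.0943]
scene origin [0.5871 0.0372]
knob 159 mean [ 0.005  -0.0032] ext [[-0.0173, -0.021], [0.0212, 0.0151]] z [0.2163 0.224  0.2268]
coltop 134 mean [0.003  0.1569] ext [[-0.0198, 0.1388], [0.022, 0.1764]] z [0.1861 0.19   0.1929]
handle 136 mean [ 0.0244 -0.1373] ext [[0.0111, -0.1562], [0.0328, -0.1168]] z [0.1019 0.1106 0.1146]
blank 1901 mean [ 0.0334 -0.0111] ext [[-0.0402, -0.096], [0.0866, 0.0653]] z [0.0435 0.0565 0.0645]
ball 65 mean [0.0704 0.2094] ext [[0.0572, 0.2002], [0.0789, 0.2209]] z [0.0717 0.0826 0.0891]
```

```bash
cat > rect.py <<'E'
from fit import *
YAW=-0.1765
R2=np.array([[np.cos(YAW),-np.sin(YAW)],[np.sin(YAW),np.cos(YAW)]])
O={"top":np.array([.5896,.0395]),"scene":np.array([.5871,.0372])}
def rectify(c,n,z,x0,x1,y0,y1,s=.0004):   # rows: +x down? -> rows grow with -y, cols with +x
    xs=np.arange(x0,x1,s);ys=np.arange(y1,y0,-s);X,Y=np.meshgrid(xs,ys)
    W=np.stack([X,Y],-1)@R2.T+O[n];P=np.concatenate([W,np.full(X.shape+(1,),z)],-1)
    p=P@np.array(c["R"]).T+np.array(c["t"])
    return cv2.remap(c["img"],(c["fx"]*p[...,0]/p[...,2]+c["cx"]).astype(np.float32),(c["fy"]*p[...,1]/p[...,2]+c["cy"]).astype(np.float32),cv2.INTER_CUBIC)
E
python3 - <<'E'
from rect import *
C={n:camera(n) for n in("top","scene")}
for n,c in C.items():
    P=cloud(c);L=(P[...,:2]-O[n])@R2;r=np.hypot(L[...,0]-.020,L[...,1]-.003);v=P[...,2]
    m=(r<.045)&(v<.085)&(v>.03);print(n,"blank z",np.median(v[m]),v[m].std(),m.sum())
    m=(abs(L[...,0]-.020)<.03)&(abs(L[...,1]+.095)<.015);print("lug z",np.median(v[m]),m.sum())
    for lo in range(44,72,4):
        m=(r>lo/1e3)&(r<lo/1e3+.004)&(v<.085);print(lo,round(float(np.median(v[m])),4),end=" ")
    print()
a=[rectify(C["scene"],"scene",.062,-.06,.1,-.075,.075),rectify(C["top"],"top",.062,-.06,.1,-.075,.075)]
b=[rectify(C["scene"],"scene",.193,-.04,.04,.12,.2),rectify(C["scene"],"scene",.227,-.04,.04,-.04,.04),rectify(C["top"],"top",.193,-.04,.04,.12,.2),rectify(C["top"],"top",.227,-.04,.04,-.04,.04)]
cv2.imwrite("pics/rect.png",np.vstack([np.hstack(a),np.hstack(b)]))
E
```

```text
top blank z 0.0642691364030003 0.0035756236741437287 344
lug z 0.047338417495718675 207
44 0.064 48 0.0635 52 0.0603 56 0.0558 60 0.0493 64 0.0484 68 0.0461 
scene blank z 0.06216620244938644 0.0017923578368139123 614
lug z 0.04484632240080959 253
44 0.0624 48 0.0623 52 0.0588 56 0.0527 60 0.0467 64 0.0456 68 0.045 Traceback (most recent call last):
  File "<stdin>", line 12, in <module>
    return _nx.concatenate(arrs, 1, dtype=dtype, casting=casting)
           ~~~~~~~~~~~~~~~^^^^^^^^^^^^^^^^^^^^^^^^^^^^^^^^^^^^^^^
ValueError: all the input array dimensions except for the concatenation axis must match exactly, but along dimension 0, the array at index 0 has size 201 and the array at index 1 has size 200
```

Run:
```python
from rect import *
C={n:camera(n) for n in("top","scene")}
a=[rectify(C["scene"],"scene",.063,-.06,.1,-.075,.075),rectify(C["top"],"top",.063,-.06,.1,-.075,.075)]
b=[rectify(C[n],n,z,-.04,.04,y-.04,y+.04) for n in("scene","top") for z,y in((.193,.16),(.227,0))]
A=np.hstack([i[:375,:400] for i in a]);B=np.hstack([i[:200,:200] for i in b])
cv2.imwrite("pics/rect.png",np.vstack([A,B]))
```

```text
(no output)
```

View pics/rect.png

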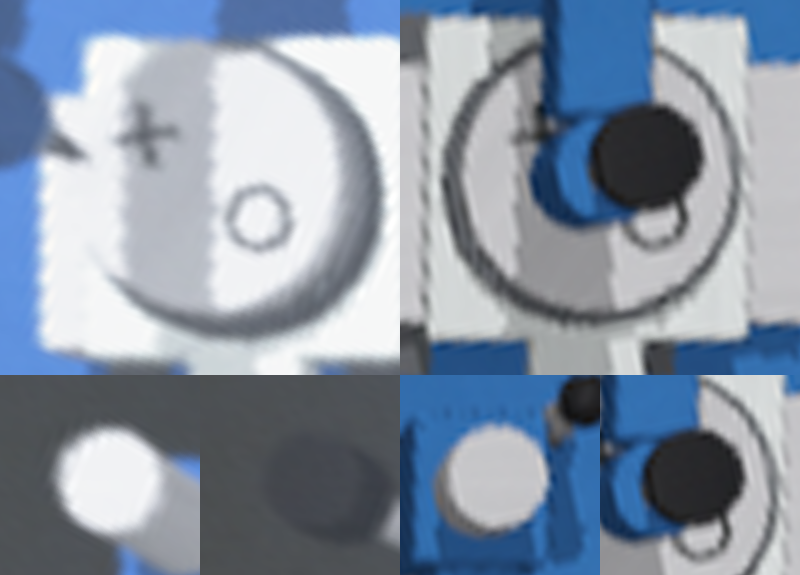

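Rectified views: the scene panel shows the cross at (148,133) and the ring at (258,217). The top panel shows them at about (540,127) and (655,212), partly hidden by the head. That puts the table centre near stage (0.020, 0.006). First I'll move over the handle.

```bash
cat > go.py <<'E'
from rect import *
OW=np.array([.5884,.0384])
def stage2w(x,y): return OW+R2@np.array([x,y])
def rel(xyz,tool_y_deg=None):
    s=get_state();R=Rot.from_rotvec(s["eef_rot"]);d=R.inv().apply(np.array(xyz)-s["position"])*1000
    out=[d.round(1).tolist()]
    if tool_y_deg is not None:
        a=np.radians(tool_y_deg);y=np.array([np.cos(a),np.sin(a),0]);z=np.array([0,0,-1.]);T=Rot.from_matrix(np.stack([np.cross(y,z),y,z],1))
        out.append(np.degrees((R.inv()*T).as_rotvec()).round(2).tolist())
    return out
def st():
    s=get_state();print("t",round(s["t"],2),"pos",s["position"].round(4),"stage",(R2.T@(s["position"][:2]-OW)).round(4),"F",s["wrist_force"].round(1),"gap",round(s["finger_gap"],3),"gf",round(s["grasp_force"],1),"q",s["joint_positions"].round(3))
E
python3 -c "
from go import *
w=stage2w(.0195,-.1365);print(w);print(rel([*w,.16],np.degrees(YAW)))"
```

```text
[ 0.5836297  -0.09940328]
[[476.4, -198.6, 71.3], [0.0, 0.0, -53.14]]
```

```bash
python3 -m jog '[[476,-199,71,0,0,-53.1,1],[476,-199,71,0,0,-53.1,1],[476,-199,71,0,0,-53.1,1],[476,-199,71,0,0,-53.1,1],[476,-199,71,0,0,-53.1,1],[476,-199,71,0,0,-53.1,1],[476,-199,71,0,0,-53.1,1],[476,-199,71,0,0,-53.1,1]]' 40; python3 -c "
from go import *
st();w=stage2w(.0195,-.1365);print(rel([*w,.14],np.degrees(YAW)))"
```

```text
t: 2.67
position: [0.4632, -0.2385, 0.1858]
eef_rot: [2.402, 2.024, 0.0]
wrist_force: [-0.1, -0.4, -0.7]
finger_gap: 1.003
grasp_force: 0.0
t 2.67 pos [ 0.4632 -0.2385  0.1858] stage [-0.0746 -0.2946] F [-0.1 -0.4 -0.7] gap 1.003 gf 0.0 q [-0.475  0.004  0.002  1.568 -0.     1.265]
[[157.5, 95.1, 45.9], [0.04, 0.01, 0.36]]
```

```bash
python3 -m jog '[[157.5,95,46,0,0,0.4,1],[157.5,95,46,0,0,0.4,1],[157.5,95,46,0,0,0.4,1],[157.5,95,46,0,0,0.4,1],[157.5,95,46,0,0,0.4,1],[157.5,95,46,0,0,0.4,1],[157.5,95,46,0,0,0.4,1]]'
python3 - <<'E'
from go import *
st();w=stage2w(.0195,-.1365);print(rel([*w,.077],np.degrees(YAW)))
c=camera("top");P=cloud(c);print(np.round(pix(c,[*w,.112]),1))
cv2.imwrite("pics/h1.png",cv2.resize(c["img"][140:280,200:400],None,fx=4,fy=4,interpolation=cv2.INTER_CUBIC))
E
```

```text
t: 3.25
position: [0.5837, -0.1009, 0.139]
eef_rot: [-2.413, -2.01, 0.002]
wrist_force: [0.1, 0.3, 0.4]
finger_gap: 1.008
grasp_force: 0.0
t 3.25 pos [ 0.5837 -0.1009  0.139 ] stage [ 0.0198 -0.1379] F [0.1 0.3 0.4] gap 1.008 gf 0.0 q [-0.171  0.175  0.095  1.493 -0.     1.582]
[[1.4, -0.2, 62.0], [-0.09, 0.01, -0.31]]
[343.3 216.4]
```

```bash
python3 -m jog '[[1.4,0,31,0,0,-0.3,1],[1.4,0,62,0,0,-0.3,1],[1.4,0,62,0,0,-0.3,1],[1.4,0,62,0,0,-0.3,0],[1.4,0,62,0,0,-0.3,0],[1.4,0,62,0,0,-0.3,0],[1.4,0,62,0,0,-0.3,0],[1.4,0,62,0,0,-0.3,0]]' 50;  python3 -m jog '[[0,0,0,0,0,0,0],[0,0,0,0,0,0,0],[0,0,0,0,0,0,0],[0,0,0,0,0,0,0]]'; python3 -c "
from go import *
st()"
```

```text
t: 3.97
position: [0.5845, -0.1009, 0.0794]
eef_rot: [2.41, 2.013, 0.002]
wrist_force: [0.1, -0.4, -0.1]
finger_gap: 0.296
grasp_force: 0.0
t: 4.3
position: [0.5844, -0.1009, 0.0792]
eef_rot: [2.41, 2.013, 0.002]
wrist_force: [0.1, -0.3, 7.6]
finger_gap: 0.225
grasp_force: 51.3
t 4.3 pos [ 0.5844 -0.1009  0.0792] stage [ 0.0205 -0.1378] F [ 0.1 -0.3  7.6] gap 0.225 gf 51.3 q [-0.171  0.182 -0.012  1.375 -0.     1.579]
```

```bash
python3 -m jog '[[-6,0.6,0,0,0,0,0],[-12,1.2,0,0,0,0,0],[-18,1.9,0,0,0,0,0],[-23,2.5,0,0,0,0,0],[-23,2.5,0,0,0,0,0],[-23,2.5,0,0,0,0,0]]'
python3 - <<'E'
from go import *
st()
C={n:camera(n) for n in("top","scene")}
import pickle;pickle.dump(C,open("c1.pkl","wb"))
a=[rectify(C[n],n,.063,-.06,.1,-.1,.05) for n in("scene","top")]
b=[cv2.resize(C["scene"]["img"][225:315,305:385],(320,360),interpolation=cv2.INTER_CUBIC)]
A=np.hstack([i[:375,:400] for i in a])
b=cv2.resize(C["scene"]["img"][245:300,305:385],(320,220),interpolation=cv2.INTER_CUBIC)
d=cv2.resize(C["top"]["img"][180:235,260:340],(320,220),interpolation=cv2.INTER_CUBIC)
B=np.zeros((220,800,3),np.uint8);B[:,:320]=b;B[:,400:720]=d
cv2.imwrite("pics/r1.png",np.vstack([A,B]))
E
```

```text
t: 4.8
position: [0.5825, -0.1243, 0.0792]
eef_rot: [2.41, 2.013, 0.001]
wrist_force: [-1.5, -1.7, 7.6]
finger_gap: 0.226
grasp_force: 51.4
t 4.8 pos [ 0.5825 -0.1243  0.0792] stage [ 0.0228 -0.1612] F [-1.5 -1.7  7.6] gap 0.226 gf 51.4 q [-2.100e-01  1.890e-01 -4.000e-03  1.376e+00 -1.000e-03  1.540e+00]
```

View pics/r1.png

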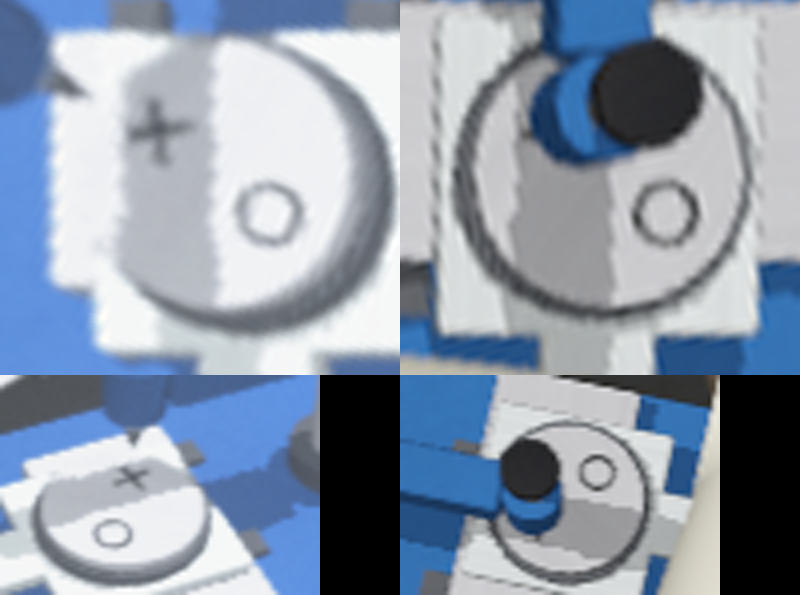

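Rectified after the slide: the ring is clear in both views, scene (270,214) and top (266,213 in its panel), and they agree within 0.5 mm. The cross is at (159,130) in the scene view. I'll refine these numerically, including the visible tip and the column top.

Run:
```python
from go import *
import pickle;C=pickle.load(open("c1.pkl","rb"))
def dark(n,z,cx,cy,r0,r1,s=.0002):
    h=.022;im=rectify(C[n],n,z,cx-h,cx+h,cy-h,cy+h,s).astype(float).mean(2)
    im=cv2.GaussianBlur(im,(0,0),2);bg=cv2.medianBlur(im.astype(np.uint8),101).astype(float)
    d=np.clip(bg-im-8,0,None);N=im.shape[0]
    xs=cx-h+s*np.arange(im.shape[1]);ys=cy+h-s*np.arange(N);X,Y=np.meshgrid(xs,ys)
    p=np.array([cx,cy])
    for _ in range(15):
        r=np.hypot(X-p[0],Y-p[1]);w=d*((r<r1)&(r>=r0));p=np.array([(w*X).sum(),(w*Y).sum()])/w.sum()
    # refine ring by circle fit
    if r0>0:
        m=w>w.max()*.4;A=np.c_[2*X[m],2*Y[m],np.ones(m.sum())];sol=np.linalg.lstsq(A*w[m][:,None],(X[m]**2+Y[m]**2)*w[m],rcond=None)[0]
        return sol[:2].round(4),round(float(np.sqrt(sol[2]+sol[0]**2+sol[1]**2)),4)
    return p.round(4)
print("ring scene",dark("scene",.063,.048,-.0356,.009,.017),"top",dark("top",.063,.0464,-.0352,.009,.017))
print("cross scene",dark("scene",.063,.0036,-.002,0,.015))
# bright column top disc centroid at z=.193 (threshold), knob dark disc
for n in C:
    im=rectify(C[n],n,.193,-.035,.035,.125,.195,.0002).min(2)
    b=(im>(165 if n=="top" else 215)).astype(np.uint8)
    cs=max(cv2.findContours(b,0,1)[0],key=cv2.contourArea);(u,v),r=cv2.minEnclosingCircle(cs);m=cv2.moments(cs)
    print(n,"col",(-.035+.0002*m["m10"]/m["m00"]),(.195-.0002*m["m01"]/m["m00"]),"enc",-.035+.0002*u,.195-.0002*v,r*.0002,np.sqrt(cv2.contourArea(cs)/np.pi)*.0002)
# tip in scene
c=C["scene"];w=O["scene"]
for off in((0,0),(.0015,-.001)):
    print("tip pred",pix(c,[*(w+R2@np.array(off)),.09]).round(2))
g=c["img"][252:268,330:348].min(2);print(g)
```

```text
ring scene (array([ 0.0477, -0.0354]), 0.0115) top (array([ 0.0462, -0.0353]), 0.0116)
cross scene [ 0.0027 -0.002 ]
top col -0.0012488930800664613 0.15942963873546184 enc -0.0013542022705078163 0.1593831024169922 0.02008097381591797 0.01944351525889196
scene col 0.004412445105796102 0.15755503816886246 enc 0.004100689697265625 0.1574650909423828 0.019579296875000003 0.0187300745263034
tip pred [337.95 261.65]
tip pred [337.84 262.1 ]
[[ 78  75  75  75  75  74  76  76  78  76  76  76  77  76  76  74  78  84]
 [ 87  78  75  74  76  75  77  75  78  77  78  76  77  78  77  74  82  92]
 [ 90  80  77  76  74  76  76  77  75  78  76  77  76  77  76  76  88  96]
 [ 96  88  79  76  75  77  78  77  78  76  78  77  77  75  76  81  92  98]
 [ 99  96  88  80  78  78  78  78  78  76  78  77  76  79  86  95  97  98]
 [ 99  99  97  93  85  82  82  84  82  82  83  95 117 128 133 117 100  98]
 [100 100 100 100  99 100 113 115 112 113 132 176 228 237 224 170 111  99]
 [ 99  99 101 108 119 128 123 111 114 123 186 230 240 241 239 216 151 108]
 [116 131 144 171 209 226 203 136 101 135 220 240 241 241 241 238 213 144]
 [203 234 238 237 238 238 217 149 116 185 234 241 241 241 242 239 237 197]
 [238 240 241 241 240 240 237 212 168 221 241 243 240 242 245 245 245 231]
 [241 240 240 241 241 241 240 231 223 236 244 246 245 245 246 246 246 245]
 [238 240 240 240 240 240 240 241 242 243 244 245 245 245 245 245 245 245]
 [237 238 238 239 239 239 239 239 239 238 237 227 219 226 233 242 245 246]
 [237 237 238 236 236 236 234 221 224 217 199 191 188 190 195 214 234 244]
 [237 236 234 220 221 206 184 184 188 184 180 179 179 181 182 185 196 216]]
```

```bash
python3 -m jog '[[1.5,-1.7,0,0,0,0,0],[1.5,-1.7,0,0,0,0,0],[1.5,-1.7,0,0,0,0,0],[1.5,-1.7,0,0,0,0,0]]'; python3 -c "
from go import *
st()"
```

```text
t: 5.23
position: [0.5815, -0.1222, 0.0792]
eef_rot: [2.41, 2.013, 0.002]
wrist_force: [0.0, -0.9, 5.6]
finger_gap: 0.226
grasp_force: 51.3
t 5.23 pos [ 0.5815 -0.1222  0.0792] stage [ 0.0214 -0.1593] F [ 0.  -0.9  5.6] gap 0.226 gf 51.3 q [-0.207  0.185 -0.009  1.375 -0.     1.543]
```

```bash
cat > meas.py <<'E'
from go import *
K={"scene":np.array([4.3,-2.5])*1e-3/.173,"top":np.array([-1.35,-.6])*1e-3/.173}
def dark(c,n,g,r0,r1,z=.063,s=.0002):
    k=K[n]*(z-.02);cx,cy=np.array(g)+k
    h=.022;im=rectify(c,n,z,cx-h,cx+h,cy-h,cy+h,s).astype(float).mean(2)
    im=cv2.GaussianBlur(im,(0,0),2);bg=cv2.medianBlur(im.astype(np.uint8),101).astype(float)
    d=np.clip(bg-im-8,0,None);N=im.shape[0]
    X,Y=np.meshgrid(cx-h+s*np.arange(im.shape[1]),cy+h-s*np.arange(N));p=np.array([cx,cy])
    for _ in range(15):
        r=np.hypot(X-p[0],Y-p[1]);w=d*((r<r1)&(r>=r0));p=np.array([(w*X).sum(),(w*Y).sum()])/w.sum()
    if r0>0:
        m=w>w.max()*.4;A=np.c_[2*X[m],2*Y[m],np.ones(m.sum())];p=np.linalg.lstsq(A*w[m][:,None],(X[m]**2+Y[m]**2)*w[m],rcond=None)[0][:2]
    return ((p-k)*1000).round(2)
def marks(cross,ring,tag=None):
    for n in("scene","top"):
        c=camera(n);print(n,"cross",dark(c,n,cross,0,.015),"ring",dark(c,n,ring,.009,.017))
        if tag: cv2.imwrite(f"pics/{tag}_{n}.png",c["img"])
E
python3 -m jog '[[-0.6,-0.4,0,0,0,0,0],[-0.6,-0.4,0,0,0,0,0],[-0.6,-0.4,0,0,0,0,0],[-0.6,-0.4,0,0,0,0,0]]'; python3 -c "
from meas import *
st();marks((0,0),(.0449,-.0335))"
```

```text
t: 5.57
position: [0.5812, -0.1224, 0.0792]
eef_rot: [2.409, 2.013, 0.003]
wrist_force: [0.9, 0.8, 5.1]
finger_gap: 0.227
grasp_force: 51.1
t 5.57 pos [ 0.5812 -0.1224  0.0792] stage [ 0.0211 -0.1596] F [0.9 0.8 5.1] gap 0.227 gf 51.1 q [-0.208  0.184 -0.01   1.374  0.     1.542]
scene cross [-0.18  0.23] ring [ 45.26 -33.4 ]
top cross [-0.22 -4.09] ring [ 44.79 -33.37]
```

```bash
python3 -m jog '[[0,0,0,0,0,0,0.7],[0,0,0,0,0,0,0.7],[0,0,0,0,0,0,0.7],[0,0,0,0,0,0,0.7],[0,0,-42,0,0,0,0.7],[0,0,-84,0,0,0,0.7],[0,0,-126,0,0,0,0.5],[0,0,-171,0,0,0,0]]'; python3 -m jog '[[0,0,0,0,0,0,0],[40,-5,0,0,0,0,0],[80,-11,0,0,0,0,0],[120,-16,0,0,0,0,0],[159,-21,0,0,0,0,0],[159,-21,0,0,0,0,0],[159,-21,0,0,0,0,0]]'; python3 -c "
from meas import *
st();print(rel([*OW,.232]));marks((0,0),(.0449,-.0335),'rel')"
```

```text
t: 6.33
position: [0.5797, -0.1224, 0.2463]
eef_rot: [-2.411, -2.014, 0.0]
wrist_force: [1.0, -0.4, 0.4]
finger_gap: 0.426
grasp_force: 0.0
t: 6.92
position: [0.5878, 0.0398, 0.2442]
eef_rot: [-2.407, -2.018, 0.001]
wrist_force: [-0.3, 0.0, -0.3]
finger_gap: 0.002
grasp_force: 0.0
t 6.92 pos [0.5878 0.0398 0.2442] stage [-0.0008  0.0013] F [-0.3  0.  -0.3] gap 0.002 gf 0.0 q [ 0.068  0.19   0.315  1.697 -0.     1.814]
[[-1.3, 0.8, 12.2]]
scene cross [-0.15  0.25] ring [ 45.32 -33.5 ]
top cross [nan nan] ring [0.34 0.15]meas.py:10: RuntimeWarning: invalid value encountered in divide
  r=np.hypot(X-p[0],Y-p[1]);w=d*((r<r1)&(r>=r0));p=np.array([(w*X).sum(),(w*Y).sum()])/w.sum()
```

```bash
python3 -m jog '[[-1.3,0.8,12,0,0,0,0],[-1.3,0.8,12,0,0,0,0],[-1.3,0.8,17,0,0,0,0],[-1.3,0.8,22,0,0,0,0],[-1.3,0.8,27,0,0,0,0],[-1.3,0.8,32,0,0,0,0],[-1.3,0.8,36,0,0,0,0],[-1.3,0.8,36,0,0,0,0]]'; python3 -c "
from meas import *
st();marks((0,0),(.0449,-.0335))
c=camera('scene');cv2.imwrite('pics/near.png',cv2.resize(c['img'][240:300,300:380],(800,600),interpolation=cv2.INTER_CUBIC))"
```

```text
t: 7.68
position: [0.5884, 0.0361, 0.2078]
eef_rot: [-2.411, -2.014, 0.001]
wrist_force: [1.6, -1.9, 2.8]
finger_gap: 0.003
grasp_force: 1.6
t 7.68 pos [0.5884 0.0361 0.2078] stage [ 0.0004 -0.0022] F [ 1.6 -1.9  2.8] gap 0.003 gf 1.6 q [ 0.061  0.176  0.229  1.624 -0.     1.811]
scene cross [-3.61  2.09] ring [ 45.33 -33.51]
top cross [nan nan] ring [0.34 0.15]meas.py:10: RuntimeWarning: invalid value encountered in divide
  r=np.hypot(X-p[0],Y-p[1]);w=d*((r<r1)&(r>=r0));p=np.array([(w*X).sum(),(w*Y).sum()])/w.sum()
```

View pics/near.png

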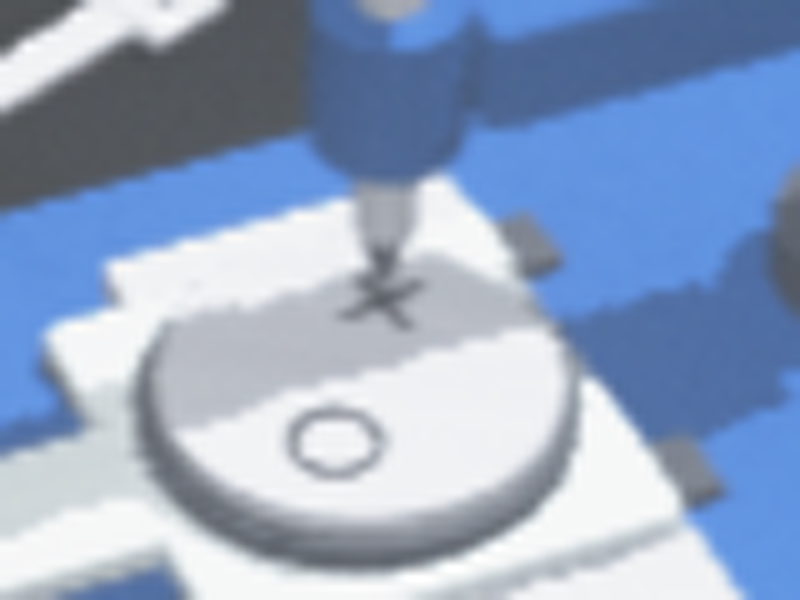

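The tip hangs right above the cross: the tip end is at about (383,285) and the cross centre at about (381,300). I'll check numerically where the tip will land.

Run:
```python
from meas import *
c=camera("scene");o=O["scene"]
for z in(.09,.0708,.063):
    print(z,pix(c,[*(o+R2@(K["scene"]*(z-.02))),z]).round(2))
b=cv2.imread("pics/rel_scene.png")
print(b[264:276,330:348].min(2));print(c["img"][260:276,330:348].min(2))
```

```text
0.09 [337.87 262.15]
0.0708 [337.74 267.44]
0.063 [337.69 269.56]
[[242 241 239 239 240 240 240 239 240 243 243 242 243 244 245 245 246 246]
 [239 239 239 239 239 239 240 239 239 240 238 223 207 207 218 236 244 246]
 [239 239 238 237 237 235 234 222 225 219 200 190 185 186 188 198 217 236]
 [239 237 235 220 207 177 161 176 188 186 178 176 179 182 183 183 188 198]
 [237 221 199 190 183 155 122 136 163 161 143 130 160 179 181 182 182 183]
 [201 192 187 184 184 175 143 111 109 111 126 156 176 182 181 182 182 182]
 [187 186 185 183 179 155 120 107 103 128 162 179 184 182 183 182 182 182]
 [185 185 184 171 142 132 145 162 149 122 155 181 185 185 186 185 184 184]
 [184 184 183 181 177 175 177 181 177 152 135 164 184 185 187 187 185 186]
 [183 184 183 183 183 182 183 182 182 180 176 179 183 183 184 185 192 195]
 [184 184 184 183 183 183 184 183 184 182 183 183 188 193 194 198 225 235]
 [183 183 183 183 184 184 184 183 183 183 190 197 224 235 236 236 237 239]]
[[140 159 187 228 228 189 160 162 166 164 162 191 232 241 241 239 218 155]
 [239 238 239 240 233 196 161 162 166 164 162 191 233 242 
[... 367 characters left out ...]
185 185 189 197 217 236]
 [238 237 235 220 207 175 146 122 114 151 174 176 179 182 183 184 188 197]
 [237 221 199 189 184 155 119 114 135 146 140 131 159 178 181 182 182 182]
 [200 192 186 185 184 174 144 108 101 107 125 156 176 181 181 181 181 181]
 [186 186 186 184 179 155 119 106 102 127 161 180 181 184 181 181 182 180]
 [184 184 183 170 143 131 145 163 150 122 154 180 185 185 185 185 184 182]
 [183 184 184 181 176 175 178 182 177 151 135 164 183 187 186 186 187 186]
 [184 184 183 182 182 183 183 182 183 180 176 180 182 183 184 185 191 194]
 [183 184 183 182 183 182 183 183 183 183 182 183 189 193 194 199 224 235]
 [182 183 182 183 183 184 184 184 182 183 188 198 224 235 235 235 238 239]]
```

```bash
python3 -m jog '[[0,0,3,0,0,0,0],[0,0,5,0,0,0,0],[0,0,6,0,0,0,0],[0,0,6,0,0,0,0]]' | grep -E "pos|force"; python3 -m jog '[[0,0,1,0,0,0,0],[0,0,1,0,0,0,0],[0,0,1,0,0,0,0]]' | grep -E "pos|force"; python3 -m jog '[[0,0,1,0,0,0,0],[0,0,1,0,0,0,0],[0,0,1,0,0,0,0]]' | grep -E "pos|force"
```

```text
position: [0.5885, 0.0363, 0.2022]
wrist_force: [0.2, -1.7, 3.8]
grasp_force: 1.9
position: [0.5885, 0.0364, 0.2016]
wrist_force: [0.2, -1.2, 4.1]
grasp_force: 1.9
position: [0.5885, 0.0364, 0.2009]
wrist_force: [-1.2, -1.4, 5.7]
grasp_force: 3.0
```

```bash
python3 -m jog '[[0,0,1,0,0,0,0],[0,0,1,0,0,0,0],[0,0,1,0,0,0,0]]' | grep -E "pos|force"; python3 -m jog '[[0,0,1,0,0,0,0],[0,0,1,0,0,0,0],[0,0,1,0,0,0,0]]' | grep -E "pos|force"
```

```text
position: [0.5885, 0.0363, 0.2002]
wrist_force: [-1.4, -1.9, 8.3]
grasp_force: 4.1
position: [0.5885, 0.0364, 0.1997]
wrist_force: [-1.9, -2.2, 10.9]
grasp_force: 5.3
```

```bash
python3 -m jog '[[0,0,1.5,0,0,0,0],[0,0,3.2,0,0,0,0],[0,0,3.2,0,0,0,0]]' | grep -E "pos|force";  python3 -m jog '[[0,0,0,0,0,0,0],[0,0,0,0,0,0,0],[0,0,0,0,0,0,0],[0,0,0,0,0,0,0],[0,0,0,0,0,0,0],[0,0,0,0,0,0,0],[0,0,0,0,0,0,0],[0,0,0,0,0,0,0]]' | grep -E "t:|pos|force"
```

```text
position: [0.5886, 0.0364, 0.1975]
wrist_force: [-5.8, -2.4, 19.6]
grasp_force: 9.6
t: 10.13
position: [0.5886, 0.0364, 0.1978]
eef_rot: [2.41, 2.013, 0.004]
wrist_force: [-4.7, -1.7, 17.8]
grasp_force: 9.1
```

```bash
python3 -m jog '[[0,0,-10,0,0,0,0],[0,0,-40,0,0,0,0],[0,0,-60,0,0,0,0],[-40,5,-60,0,0,0,0.5],[-80,10,-60,0,0,0,1],[-120,15,-60,0,0,0,1],[-157,20.7,-60,0,0,0,1],[-157,20.7,-60,0,0,0,1]]' | grep -E "pos|force";  python3 -c "
from meas import *
st();print(rel([*stage2w(.0211,-.1596),.079],np.degrees(YAW)));marks((0,0),(.0449,-.0335))"
```

```text
position: [0.5803, -0.1271, 0.2543]
wrist_force: [-0.3, -0.2, -0.8]
grasp_force: 0.0
t 10.8 pos [ 0.5803 -0.1271  0.2543] stage [ 0.0211 -0.1643] F [-0.3 -0.2 -0.8] gap 0.71 gf 0.0 q [-2.150e-01  2.080e-01  3.570e-01  1.720e+00 -1.000e-03  1.539e+00]
[[4.9, 0.2, 175.3], [-0.06, 0.05, -0.4]]
scene cross [-0.17  0.26] ring [ 45.32 -33.5 ]
top cross [-0.16 -4.17] ring [ 44.8  -33.37]
```

```bash
python3 -m jog '[[4.9,0.2,40,0,0,-0.4,1],[4.9,0.2,80,0,0,-0.4,1],[4.9,0.2,115,0,0,-0.4,1],[4.9,0.2,145,0,0,-0.4,1],[4.9,0.2,175,0,0,-0.4,1],[4.9,0.2,175,0,0,-0.4,1],[4.9,0.2,175,0,0,-0.4,0],[4.9,0.2,175,0,0,-0.4,0]]' | grep -E "pos|force"; python3 -m jog '[[0,0,0,0,0,0,0],[0,0,0,0,0,0,0],[0,0,0,0,0,0,0],[0,0,0,0,0,0,0],[0,0,0,0,0,0,0],[0,0,0,0,0,0,0]]' ; python3 -c "
from meas import *
st();marks((0,0),(.0449,-.0335))"
```

```text
position: [0.5828, -0.1164, 0.0823]
wrist_force: [-0.1, -0.8, 0.3]
grasp_force: 0.0
t: 12.07
position: [0.5826, -0.1172, 0.0818]
eef_rot: [2.403, 2.021, 0.003]
wrist_force: [-0.6, 1.4, 5.9]
finger_gap: 0.228
grasp_force: 49.7
t 12.07 pos [ 0.5826 -0.1172  0.0818] stage [ 0.0217 -0.1542] F [-0.6  1.4  5.9] gap 0.228 gf 49.7 q [-0.199  0.184 -0.004  1.38   0.     1.545]
scene cross [0.25 0.17] ring [ 45.67 -33.42]
top cross [-0.26 -4.02] ring [ 45.46 -33.44]
```

```bash
python3 -m jog '[[8,-11,0,0,0,0,0],[16,-22,0,0,0,0,0],[24,-33,0,0,0,0,0],[33.4,-45.5,0,0,0,0,0],[33.4,-45.5,0,0,0,0,0],[33.4,-45.5,0,0,0,0,0],[33.4,-45.5,0,0,0,0,0]]' | grep -E "pos|force"; python3 -c "
from meas import *
st();marks((-.0449,.0335),(0,0),'ring')"
```

```text
position: [0.5432, -0.076, 0.0818]
wrist_force: [-1.5, 2.1, 7.1]
grasp_force: 51.9
t 12.75 pos [ 0.5432 -0.076   0.0818] stage [-0.0244 -0.1206] F [-1.5  2.1  7.1] gap 0.226 gf 51.9 q [-1.390e-01  7.600e-02 -1.240e-01  1.369e+00  1.000e-03  1.603e+00]
scene cross [-42.7   39.13] ring [0.03 0.24]
top cross [-45.99  33.72] ring [0.62 0.68]
```

Run:
```python
import cv2,numpy as np
a=cv2.imread("pics/ring_scene.png")[240:295,295:375];b=cv2.imread("pics/ring_top.png")[180:235,255:335]
cv2.imwrite("pics/v.png",np.hstack([cv2.resize(i,(400,275),interpolation=cv2.INTER_CUBIC) for i in(a,b)]))
```

```text
(no output)
```

View pics/v.png

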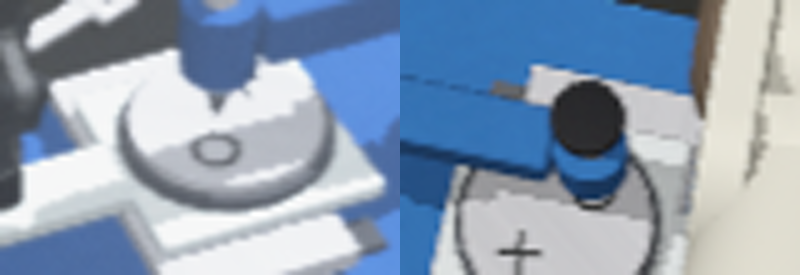

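The scene view (left) shows the ring at (215,150) directly below the tip at (217,108). The top view (right) shows the cross at (520,252), clear of the head. The estimates put the ring about 0.5 mm to the −x side, so I'll nudge the table by that.

```bash
python3 -m jog '[[-0.2,0.5,0,0,0,0,0],[-0.2,0.5,0,0,0,0,0],[-0.2,0.5,0,0,0,0,0],[-0.2,0.5,0,0,0,0,0]]' | grep -E "pos|force"; python3 -c "
from meas import *
st();marks((-.0449,.0335),(0,0))"
```

```text
position: [0.5439, -0.0765, 0.0818]
wrist_force: [-1.5, 1.7, 7.0]
grasp_force: 51.9
t 13.18 pos [ 0.5439 -0.0765  0.0818] stage [-0.0237 -0.1209] F [-1.5  1.7  7. ] gap 0.229 gf 51.9 q [-1.400e-01  7.800e-02 -1.220e-01  1.369e+00  1.000e-03  1.603e+00]
scene cross [-40.45  37.67] ring [ 0.61 -0.11]
top cross [-44.93  32.77] ring [0.81 0.3 ]
```

```bash
python3 -m jog '[[0,0,0,0,0,0,0.7],[0,0,0,0,0,0,0.7],[0,0,0,0,0,0,0.7],[0,0,0,0,0,0,0.7],[0,0,-42,0,0,0,0.7],[0,0,-84,0,0,0,0.7],[0,0,-126,0,0,0,0.5],[0,0,-168,0,0,0,0]]' | grep -E "pos|force"; python3 -m jog '[[0,0,0,0,0,0,0],[40,8,0,0,0,0,0],[80,16,0,0,0,0,0],[121,24,0,0,0,0,0],[121,24,0,0,0,0,0],[121,24,0,0,0,0,0],[121,24,0,0,0,0,0]]' | grep -E "pos|force"; python3 -c "
from meas import *
st();print(rel([*OW,.2078]));marks((-.0449,.0335),(0,0))"
```

```text
position: [0.5428, -0.0766, 0.2487]
wrist_force: [1.4, -0.5, -0.2]
grasp_force: 0.0
position: [0.5875, 0.0385, 0.2466]
wrist_force: [0.8, -0.2, -0.7]
grasp_force: 0.0
t 14.53 pos [0.5875 0.0385 0.2466] stage [-0.0009 -0.    ] F [ 0.8 -0.2 -0.7] gap -0.0 gf 0.0 q [ 0.066  0.19   0.321  1.702 -0.     1.808]
[[0.1, 0.9, 38.8]]
scene cross [-40.57  37.73] ring [ 0.61 -0.1 ]
top cross [nan nan] ring [0.34 0.15]meas.py:10: RuntimeWarning: invalid value encountered in divide
  r=np.hypot(X-p[0],Y-p[1]);w=d*((r<r1)&(r>=r0));p=np.array([(w*X).sum(),(w*Y).sum()])/w.sum()
```

Unmoved by the release. Next I'll press to just above contact.

```bash
python3 -m jog '[[0,1,12,0,0,0,0],[0,1,17,0,0,0,0],[0,1,22,0,0,0,0],[0,1,27,0,0,0,0],[0,1,32,0,0,0,0],[0,1,37,0,0,0,0],[0,1,41,0,0,0,0],[0,1,41,0,0,0,0]]' | grep -E "pos|force"; python3 -c "
from meas import *
st();marks((-.0449,.0335),(0,0))
c=camera('scene');print(c['img'][260:280,328:348].min(2))"
```

```text
position: [0.5886, 0.0381, 0.2053]
wrist_force: [-0.6, -3.2, 3.3]
grasp_force: 1.7
t 15.3 pos [0.5886 0.0381 0.2053] stage [ 0.0002 -0.0003] F [-0.6 -3.2  3.3] gap 0.001 gf 1.7 q [ 0.065  0.176  0.224  1.619 -0.     1.808]
scene cross [-41.19  38.07] ring [-0.24  0.16]
top cross [nan nan] ring [0.34 0.15]
[[239 240 240 240 240 239 230 192 160 162 165 164 160 186 227 237 236 237
  238 239]
 [239 239 239 239 239 238 230 192 161 162 166 163 159 184 227 238 239 238
  238 239]
 [239 239 239 239 239 238 228 190 160 162 166 163 160 187 228 238 239 239
  239 238]
 [240 240 240 240 240 238 225 186 162 162 167 163 164 203 230 237 238 237
  236 236]
 [241 240 241 241 240 240 238 221 181 163 162 162 176 219 234 236 234 219
  198 194]
 [241 241 241 241 241 241 240 228 173 130 129 130 176 198 198 197 195 188
  182 182]
 [241 241 241 240 240 239 238 233 182 108  97 109 156 181 182 184 183 183
  184 183]
 [241 241 241 239 237 221 189 155 118  95  91  97 113 143 168 182 183 184
  184 184]
 [240 239 238 224 201 164 125 125 152 136 119 149 146 120 139 170 182 183
  183 183]
 [207 202 202 192 172 132 13
[... 365 characters left out ...]
 176 182 185 185 186
  191 195]
 [171 184 184 185 187 186 185 182 181 178 178 179 181 186 192 195 195 200
  226 236]
 [152 163 174 185 189 187 187 187 187 186 186 185 190 199 225 235 236 235
  237 237]
 [117 136 155 164 167 175 183 186 188 187 186 190 223 234 236 233 231 226
  217 195]
 [100 105 118 136 146 157 165 168 170 170 169 171 180 186 186 183 179 175
  169 160]
 [ 95  97  99 104 108 117 124 137 147 149 157 163 167 165 165 164 156 143
  137 136]
 [117 100  93  94  96 100 101 104 107 109 112 126 131 124 126 132 131 127
  125 122]]meas.py:10: RuntimeWarning: invalid value encountered in divide
  r=np.hypot(X-p[0],Y-p[1]);w=d*((r<r1)&(r>=r0));p=np.array([(w*X).sum(),(w*Y).sum()])/w.sum()
```

```bash
python3 -m jog '[[0,0,2,0,0,0,0],[0,0,4,0,0,0,0],[0,0,5.5,0,0,0,0],[0,0,5.5,0,0,0,0],[0,0,5.5,0,0,0,0]]' | grep -E "pos|force"; python3 -m jog '[[0,0,1,0,0,0,0],[0,0,2,0,0,0,0],[0,0,2,0,0,0,0],[0,0,2,0,0,0,0]]' | grep -E "pos|force"
```

```text
position: [0.5887, 0.0383, 0.2008]
wrist_force: [-0.9, -3.0, 6.9]
grasp_force: 3.1
position: [0.5887, 0.0383, 0.1996]
wrist_force: [-3.0, -2.6, 11.1]
grasp_force: 5.4
```

```bash
python3 -m jog '[[0,0,1.5,0,0,0,0],[0,0,3.2,0,0,0,0],[0,0,3.2,0,0,0,0]]' | grep -E "pos|force";  python3 -m jog '[[0,0,0,0,0,0,0],[0,0,0,0,0,0,0],[0,0,0,0,0,0,0],[0,0,0,0,0,0,0],[0,0,0,0,0,0,0],[0,0,0,0,0,0,0],[0,0,0,0,0,0,0],[0,0,0,0,0,0,0]]' | grep -E "t:|pos|force"; python3 -m jog '[[0,0,-10,0,0,0,0],[0,0,-30,0,0,0,0],[0,0,-55,0,0,0,0],[0,0,-60,0,0,0,0],[0,0,-60,0,0,0,0]]'| grep -E "t:|pos|force"
python3 - <<'E'
from meas import *
st();marks((-.0449,.0335),(0,0))
for a in (.6,1.0,1.5,1.9):
    w=stage2w(.085*np.cos(a),.16+.085*np.sin(a));print(a,w.round(3),np.hypot(*w).round(3))
c=camera("scene");P=cloud(c);L=(P[...,:2]-O["scene"])@R2;v=P[...,2]
r=np.hypot(L[...,0],L[...,1]-.16);m=(v>.076)&(v<.1)&(r<.11)&(r>.06)&(c["img"].max(2)<70);print("ball",L[m].mean(0),m.sum())
for n in("oil","brush","wrench","spare"):
    for d in find_in(c,n)[:1]:
        l,t,rr,b=d["rect"];print(n,d["confidence"],ray_z(c,(l+rr)/2,(t+b)/2,.06 if n=="oil" else 0).round(3))
E
```

```text
position: [0.5888, 0.0383, 0.1975]
wrist_force: [-4.7, -2.4, 19.2]
grasp_force: 9.7
t: 17.12
position: [0.5888, 0.0383, 0.1977]
eef_rot: [2.403, 2.021, 0.004]
wrist_force: [-5.2, -1.8, 18.8]
grasp_force: 9.3
t: 17.53
position: [0.5893, 0.0387, 0.2566]
eef_rot: [2.403, 2.022, 0.004]
wrist_force: [-0.1, -0.9, -0.5]
grasp_force: 0.0
t 17.53 pos [0.5893 0.0387 0.2566] stage [0.0009 0.0004] F [-0.1 -0.9 -0.5] gap -0.001 gf 0.0 q [6.500e-02 1.970e-01 3.480e-01 1.720e+00 1.000e-03 1.808e+00]
scene cross [-40.43  37.65] ring [ 0.61 -0.09]
top cross [nan nan] ring [0.34 0.15]
0.6 [0.694 0.231] 0.731
1.0 [0.674 0.258] 0.722
1.5 [0.637 0.278] 0.695
1.9 [0.604 0.28 ] 0.665
ball [nan nan] 0
oil 0.66 [0.81  0.247 0.06 ]
brush 0.56 [ 0.505  0.462 -0.   ]
wrench 0.83 [0.392 0.02  0.   ]meas.py:10: RuntimeWarning: invalid value encountered in divide
  r=np.hypot(X-p[0],Y-p[1]);w=d*((r<r1)&(r>=r0));p=np.array([(w*X).sum(),(w*Y).sum()])/w.sum()
<stdin>:6: RuntimeWarning: Mean of empty slice.
  ret = um.true_divide(
```

Both punches are done (contact force about 14 N each, held about 0.7 s), and the table hasn't moved. Next I'll locate the pin's ball and the oil bottle from the earlier unobstructed pictures.

Run:
```python
from meas import *
import pickle;C=pickle.load(open("c1.pkl","rb"))
for n,z in(("top",.08),("scene",.08)):
    c=C[n];o=O[n];k=K[n]*(z-.02);p0=pix(c,[*(o+R2@(np.array([.0695,.2085])+k)),z])
    u,v=p0.round().astype(int);g=c["img"][v-8:v+9,u-8:u+9].max(2).astype(int)
    if n=="top":print(g)
    m=cv2.connectedComponents((g<60).astype(np.uint8))[1];lab=m[8,8];
    yy,xx=np.nonzero(m==lab);uv=(u-8+xx.mean(),v-8+yy.mean());w=ray_z(c,*uv,z);l=(w[:2]-o)@R2-k
    d=l-[0,.16];print(n,p0.round(1),np.round(uv,1),len(xx),"ball stage",l.round(4),"ang",np.arctan2(d[1],d[0]).round(3),"r",np.hypot(*d).round(4))
    P=cloud(c);Lc=(P[...,:2]-o)@R2;q=P[...,2]
    w=P[(q>.08)&(q<.135)&(abs(P[...,0]-.79)<.07)&(abs(P[...,1]-.235)<.06)];print("oil",len(w),np.percentile(w,[2,50,98],axis=0).round(3).tolist())
    m=(abs(Lc[...,0])<.05)&(abs(Lc[...,1]-.16)<.045)&(q>.155)&(q<.178);print("block",np.percentile(Lc[m],[2,98],axis=0).round(3).tolist())
```

```text
[[172 175 180 158 134 127 154 178 179 178 178 179 179 179 179 178 178]
 [177 171 163 152 131 153 176 178 180 179 179 179 180 180 180 180 180]
 [177 177 178 177 176 176 177 178 179 180 179 179 180 180 180 180 179]
 [176 177 177 177 178 178 177 178 179 180 179 179 179 179 179 179 178]
 [177 177 178 178 178 179 179 179 180 180 179 179 179 179 179 179 179]
 [177 178 179 159 115 106  83 118 163 179 179 179 180 180 180 179 179]
 [177 178 159  96  44  41  36  38  84 149 179 180 181 180 180 180 181]
 [177 166 122  43  40  40  38  35  31  81 149 179 180 180 180 179 180]
 [178 167 123  43  49  49  43  34  28  49 138 179 179 181 181 179 179]
 [178 158  93  41  45  50  49  37  28  25 133 180 179 180 180 179 178]
 [178 156  86  38  39  41  41  34  26  46 138 180 179 179 179 178 179]
 [178 178 147  33  36  35  32  29  23  87 154 180 180 180 180 179 180]
 [179 178 166 122  57  30  27  24  43  79 118 138 137 159 180 180 181]
 [179 179 178 176 160 112  67  74  93 102 105 123 134 135 136 158 180]
 [181 180 180 179 178 161 118 108 107 105  93  80 108 132 133 135 137]
 [181 180 179 179 179 166 133 123 117 105  87  83 116 133 134 134 134]
 [181 179 179 178 179 179 182 185 182 177 169 162 153 128 133 138 121]]
top [227.  177.8] [224.8 179.1] 42 ball stage [0.0646 0.2138] ang 0.695 r 0.0841
oil 240 [[0.777, 0.232, 0.08], [0.794, 0.251, 0.095], [0.819, 0.277, 0.125]]
block [[-0.029, 0.117], [0.026, 0.188]]
scene [419.4 260.8] [419. 261.] 289 ball stage [0.0698 0.2072] ang 0.594 r 0.0843
oil 282 [[0.786, 0.231, 0.081], [0.808, 0.244, 0.095], [0.824, 0.265, 0.12]]
block [[-0.021, 0.117], [0.03, 0.186]]
```

```bash
python3 -c "
from go import *
print(rel([.6859,.2355,.245],-60.3))"
```

```text
[[211.0, 62.4, 9.1], [-0.07, 0.05, 50.45]]
```

```bash
python3 -m jog '[[211,62.4,5,0,0,50.4,0.5],[211,62.4,9,0,0,50.4,0.5],[211,62.4,9,0,0,50.4,0.5],[211,62.4,9,0,0,50.4,0.5],[211,62.4,9,0,0,50.4,0.5],[211,62.4,9,0,0,50.4,0.5],[211,62.4,9,0,0,50.4,0.5],[211,62.4,9,0,0,50.4,0.5]]' | grep -E "pos|force"; python3 -c "
from go import *
st();print(rel([.6859,.2355,.125],-60.3))"
```

```text
position: [0.6863, 0.2368, 0.2442]
wrist_force: [0.0, -0.3, -0.2]
grasp_force: 0.0
t 18.55 pos [0.6863 0.2368 0.2442] stage [0.0616 0.2125] F [ 0.  -0.3 -0.2] gap 0.503 gf 0.0 q [ 0.332  0.59   0.842  1.825 -0.     2.959]
[[-0.7, 1.0, 119.2], [-0.03, 0.14, -0.19]]
```

```bash
python3 -m jog '[[-0.7,1,40,0,0,0,0.5],[-0.7,1,80,0,0,0,0.5],[-0.7,1,119,0,0,0,0.5],[-0.7,1,119,0,0,0,0.5],[-0.7,1,119,0,0,0,0.5]]' | grep -E "pos|force"; python3 -c "
from go import *
st();print(rel([.6859,.2355,.06],-60.3))
c=camera('scene');cv2.imwrite('pics/pin.png',cv2.resize(c['img'][195:300,360:500],(800,600),interpolation=cv2.INTER_CUBIC))"
```

```text
position: [0.6846, 0.2331, 0.1258]
wrist_force: [-0.1, 0.4, 1.6]
grasp_force: 0.0
t 18.97 pos [0.6846 0.2331 0.1258] stage [0.0605 0.2086] F [-0.1  0.4  1.6] gap 0.498 gf 0.0 q [0.328 0.512 0.499 1.562 0.    2.949]
[[2.6, -1.3, 65.8], [-0.05, 0.26, 0.16]]
```

View pics/pin.png

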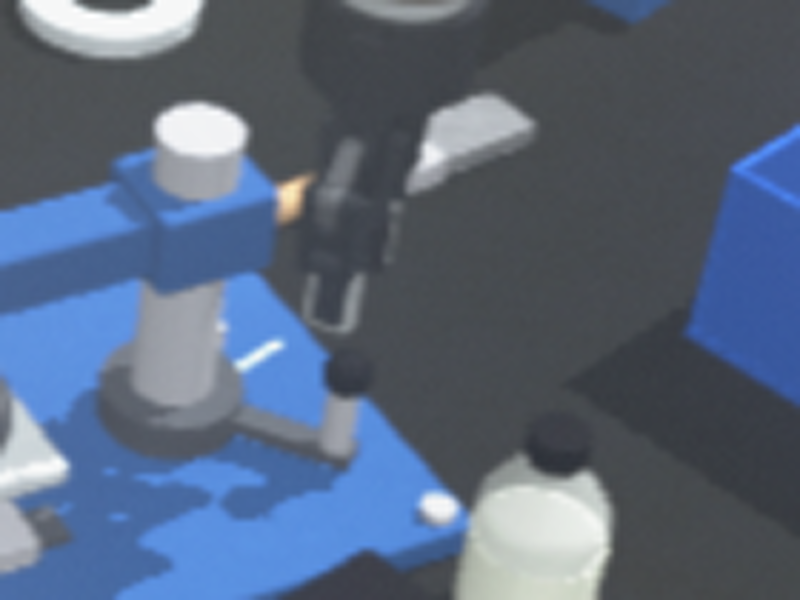

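The fingers stand right above the ball (ball at (348,372), near finger tip at (335,325)), about 6 mm inward of it. I'll open wider and lower round the pin.

```bash
python3 -m jog '[[4,-1.3,10,0,0,0,0.7],[4,-1.3,20,0,0,0,0.7],[4,-1.3,30,0,0,0,0.7],[4,-1.3,42,0,0,0,0.7],[4,-1.3,42,0,0,0,0.7]]' | grep -E "pos|force"; python3 -m jog '[[0,0,10,0,0,0,0.7],[0,0,20,0,0,0,0.7],[0,0,27,0,0,0,0.7],[0,0,27,0,0,0,0.7]]' | grep -E "pos|force"; python3 -c "
from go import *
st()
for a in (.75,1.0,1.25,1.5,1.7,1.9):
    w=stage2w(.082*np.cos(a),.16+.082*np.sin(a));print(a,rel([*w,.055],np.degrees(a+YAW)-90))"
```

```text
position: [0.688, 0.2371, 0.082]
wrist_force: [-0.2, 1.0, -1.6]
grasp_force: 0.0
position: [0.6881, 0.2371, 0.0558]
wrist_force: [-0.5, -0.1, -0.8]
grasp_force: 0.0
t 19.77 pos [0.6881 0.2371 0.0558] stage [0.0632 0.2131] F [-0.5 -0.1 -0.8] gap 0.697 gf 0.0 q [ 0.332  0.525  0.381  1.43  -0.     2.954]
0.75 [[-0.7, -4.2, 0.8], [-0.03, 0.16, -3.11]]
1.0 [[-4.3, -24.3, 0.8], [-0.06, 0.16, -17.43]]
1.25 [[-12.8, -42.9, 0.9], [-0.08, 0.15, -31.76]]
1.5 [[-25.7, -58.8, 0.9], [-0.09, 0.14, -46.08]]
1.7 [[-38.5, -69.0, 0.9], [-0.11, 0.13, -57.54]]
1.9 [[-53.2, -76.3, 1.0], [-0.13, 0.13, -69.0]]
```

```bash
python3 -m jog '[[0,0,0,0,0,0,0.4],[0,0,0,0,0,0,0.4],[0,0,0,0,0,0,0.4],[-0.7,-4,0,0,0,-3,0.4],[-2,-14,0,0,0,-10,0.4],[-4.3,-24,0,0,0,-17,0.4],[-8,-34,0,0,0,-24.5,0.4],[-12.8,-43,0,0,0,-31.5,0.4]]' | grep -E "pos|force"; python3 -c "
from go import *
st()
for a in (1.35,1.5,1.65,1.8,1.9,1.95):
    w=stage2w(.082*np.cos(a),.16+.082*np.sin(a));print(a,rel([*w,.055],np.degrees(a+YAW)-90))"
```

```text
position: [0.6571, 0.2685, 0.0589]
wrist_force: [2.2, -1.8, -0.5]
grasp_force: 1.6
t 20.43 pos [0.6571 0.2685 0.0589] stage [0.0272 0.2386] F [ 2.2 -1.8 -0.5] gap 0.4 gf 1.6 q [ 3.880e-01  4.720e-01  3.140e-01  1.411e+00 -1.000e-03  2.458e+00]
1.35 [[-1.6, -9.2, 3.9], [0.11, -0.05, -5.84]]
1.5 [[-3.8, -21.3, 3.9], [0.11, -0.04, -14.43]]
1.65 [[-7.7, -33.0, 3.9], [0.11, -0.03, -23.03]]
1.8 [[-13.4, -43.9, 3.9], [0.12, -0.03, -31.62]]
1.9 [[-18.0, -50.6, 3.8], [0.12, -0.02, -37.35]]
1.95 [[-20.6, -53.8, 3.8], [0.12, -0.02, -40.22]]
```

Pushing with about 3 N as expected. I'll go on to just short of the stop.

```bash
python3 -m jog '[[-1.6,-9,0,0,0,-6,0.4],[-3.8,-21,0,0,0,-13,0.4],[-5.5,-27,0,0,0,-18.5,0.4],[-7.7,-33,0,0,0,-23,0.4],[-13.4,-44,0,0,0,-30,0.4],[-13.4,-44,0,0,0,-31.5,0.4],[-13.4,-44,0,0,0,-31.5,0.4]]' | grep -E "pos|force"; python3 -c "
from go import *
st()
for a in (1.9,1.95,2.0,2.05):
    w=stage2w(.082*np.cos(a),.16+.082*np.sin(a));print(a,rel([*w,.057],np.degrees(a+YAW)-90))"
```

```text
position: [0.6115, 0.2782, 0.0593]
wrist_force: [0.3, -0.0, 0.3]
grasp_force: 0.0
t 21.02 pos [0.6115 0.2782 0.0593] stage [-0.0194  0.2402] F [ 0.3 -0.   0.3] gap 0.401 gf 0.0 q [0.427 0.378 0.189 1.381 0.    1.951]
1.9 [[-0.9, -7.5, 2.3], [0.07, -0.03, -6.08]]
1.95 [[-1.5, -11.6, 2.3], [0.07, -0.03, -8.95]]
2.0 [[-2.2, -15.6, 2.2], [0.07, -0.02, -11.81]]
2.05 [[-3.1, -19.6, 2.2], [0.08, -0.02, -14.68]]
```

```bash
python3 -m jog '[[-0.5,-4,0,0,0,-3,0.4],[-0.9,-7.5,0,0,0,-6,0.4],[-0.9,-7.5,0,0,0,-6,0.4]]' | grep -E "pos|force"; python3 -m jog '[[-0.3,-2,0,0,0,0,0.4],[-0.3,-4,0,0,0,0,0.4],[-0.3,-4,0,0,0,0,0.4]]' | grep -E "pos|force"; python3 -c "
from go import *
st()"
```

```text
position: [0.6045, 0.2769, 0.059]
wrist_force: [0.2, 1.3, 0.9]
grasp_force: 0.4
position: [0.6003, 0.2759, 0.0586]
wrist_force: [1.7, 1.1, 1.8]
grasp_force: 1.1
t 21.52 pos [0.6003 0.2759 0.0586] stage [-0.03    0.2359] F [1.7 1.1 1.8] gap 0.399 gf 1.1 q [0.431 0.351 0.154 1.372 0.    1.854]
```

```bash
for i in 1; do python3 -m jog '[[0,-1.5,0,0,0,0,0.4],[0,-1.5,0,0,0,0,0.4],[0,-1.5,0,0,0,0,0.4]]' | grep -E "pos|force"; python3 -m jog '[[0,-1.5,0,0,0,0,0.4],[0,-1.5,0,0,0,0,0.4],[0,-1.5,0,0,0,0,0.4]]' | grep -E "pos|force";  python3 -m jog '[[0,-1.5,0,0,0,0,0.4],[0,-1.5,0,0,0,0,0.4],[0,-1.5,0,0,0,0,0.4]]' | grep -E "pos|force"; done
```

```text
position: [0.5987, 0.2755, 0.0583]
wrist_force: [1.1, -0.2, 2.3]
grasp_force: 1.0
position: [0.5974, 0.2754, 0.0583]
wrist_force: [4.2, 1.4, 1.1]
grasp_force: 2.1
position: [0.5971, 0.2753, 0.0584]
wrist_force: [10.2, 3.4, -3.3]
grasp_force: 5.5
```

Force rises to 10 N with no more motion, so the lever is at its stop. I'll open, withdraw upward and check.

```bash
python3 -m jog '[[0,3,0,0,0,0,0.7],[0,3,0,0,0,0,0.7],[0,3,0,0,0,0,0.7],[0,3,0,0,0,0,0.7],[0,3,-40,0,0,0,0.7],[0,3,-80,0,0,0,0.7],[0,3,-120,0,0,0,0.7],[0,3,-160,0,0,0,0.7]]' | grep -E "pos|force"; python3 -m jog '[[-42,0,-20,0,0,0,0.7],[-84,0,-30,0,0,0,0.7],[-126,100,-30,0,0,0,0.7],[-126,200,-30,0,0,0,0.7],[-126,200,-30,0,0,0,0.7],[-126,200,-30,0,0,0,0.7]]' | grep -E "pos|force"
python3 - <<'E'
from meas import *
st()
for n in("top","scene"):
    c=camera(n);marks_=dark(c,n,(0,0),.009,.017);print(n,"ring",marks_,"cross",dark(c,n,(-.0449,.0335),0,.015))
    cv2.imwrite(f"pics/end_{n}.png",c["img"])
a=cv2.imread("pics/end_top.png")[150:270,195:355];b=cv2.imread("pics/end_scene.png")[180:330,265:465]
cv2.imwrite("pics/end.png",np.hstack([cv2.resize(a,(400,300),interpolation=cv2.INTER_CUBIC),cv2.resize(b,(400,300),interpolation=cv2.INTER_CUBIC)]))
E
```

```text
position: [0.5979, 0.2753, 0.22]
wrist_force: [0.3, 0.7, 0.2]
grasp_force: 0.0
position: [0.7358, 0.1834, 0.2497]
wrist_force: [1.3, -0.2, 1.0]
grasp_force: 0.0
t 23.43 pos [0.7358 0.1834 0.2497] stage [0.1197 0.1686] F [ 1.3 -0.2  1. ] gap 0.697 gf 0.0 q [ 0.244  0.734  1.073  1.911 -0.     1.667]
top ring [0.7  0.09] cross [-42.53  27.53]
scene ring [ 0.6  -0.12] cross [-40.5   37.71]
```

View pics/end.png

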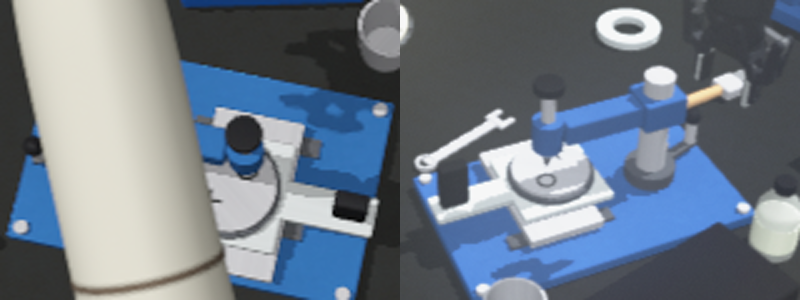

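The lever now lies over the white line behind the column, with the pin at (690,130) in the right panel. The table is still in place, with the ring under the tip. One last numeric check of the collar angle, then I'll hand in.

Run:
```python
from meas import *
c=camera("top");n="top";g=c["img"][200:218,200:216].max(2)<60
yy,xx=np.nonzero(g);k=K[n]*.06;l=(ray_z(c,200+xx.mean(),200+yy.mean(),.08)[:2]-O[n])@R2-k-[0,.16]
print(len(xx),"collar",np.arctan2(l[1],l[0])-.6,"r",np.hypot(*l));st()
print(job_done())
```

```text
144 collar 1.279524546164688 r 0.09593421359042563
t 23.58 pos [0.736  0.1843 0.2464] stage [0.1196 0.1696] F [ 0.  -0.3 -0.8] gap 0.699 gf 0.0 q [0.245 0.736 1.071 1.909 0.    1.667]
the job is handed in; nothing more can be done
None
```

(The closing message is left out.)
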